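# Set out a music box for reassembly

### The job

Set out the parts of the music box on the grey felt mat, each in the middle of a white-outlined square: the bright brass movement with the complete comb in the square at the red end, the short dark steel angle in the square at the other end, and the steel pinned cylinder between them, with the movement and the cylinder lying lengthwise along the mat and the ridge of the angle running straight across it. Nest the longer brass angle over the steel angle where that now lies, ridge on ridge, fully down, legs aligned and centred lengthwise, and stand the boxwood knob upright on the brass disc in the middle of the green tin's lid. Leave the tarnished copper-coloured movement with the broken comb where it is.

Things in the scene. Friction and masses are not known exactly. Their poses are not given: they have to be found in the camera images.
- mat: Grey felt mat fixed to the bench, 92 mm (x) by 252 mm (y) and 3 mm thick, origin at the centre of its underside. Along its y are three white-outlined squares of 72 mm: centres at y = +79 mm (the red end: a red strip along that short edge), 0 (middle) and -79 mm (black end).
- tin: Green enamel tin housing with its lid shut, fixed to the bench: lid 84 mm (x) by 114 mm (y), flat top 45 mm above the bench, with a flush brass disc 40 mm across in the middle. Origin at the centre of its underside, z up.
- movement: Comb movement: a flat bed 42 mm (its x) by 62 mm (its y, the long way) and 12 mm thick, with a steel comb, a round spring barrel and a small block on top; 24 mm tall overall. Grip it across the 42 mm. Loose, lies flat; origin at the centre of its underside, z up. This is the bright brass one with all twelve comb teeth.
- broken_movement: Comb movement: a flat bed 42 mm (its x) by 62 mm (its y, the long way) and 12 mm thick, with a steel comb, a round spring barrel and a small block on top; 24 mm tall overall. Grip it across the 42 mm. Loose, lies flat; origin at the centre of its underside, z up. This is the tarnished, reddish copper-coloured one with only three teeth left: not to be moved.
- cylinder: Steel pinned music cylinder, lying: barrel 24 mm in diameter and 50 mm long along its y, axis 13 mm above its underside, between two square end cheeks 26 by 26 mm and 6 mm thick on which it stands (62 mm long overall). Grip it across the barrel (its x). Loose; origin at the centre of its underside, z up.
- steel_angle: Dark steel angle, the shorter one, 44 mm long. Two equal 38 mm legs, 3 mm thick, at a right angle. Lies like a roof: ridge up and level along its x, both leg edges on the surface; 29 mm high, 54 mm wide (y). Grip it end to end along the ridge. Loose; origin at leg-edge level under the middle of the ridge. 
- brass_angle: Brass angle, the longer one, 60 mm long. Two equal 38 mm legs, 3 mm thick, at a right angle. Lies like a roof: ridge up and level along its x, both leg edges on the surface; 29 mm high, 54 mm wide (y). Grip it end to end along the ridge. Loose; origin at leg-edge level under the middle of the ridge. Fully nested over the steel angle, its origin is 4 mm above the steel one's.
- knob: Turned pale yellow boxwood winding knob, round, 30 mm in diameter and 27 mm tall, straight-sided for the lower 17 mm, standing upright on its flat end. Loose; origin at the centre of its underside, z up.
Mind the look-alikes: they are no part of the job. What is shaped like the cylinder but blue or purple is not meant. There is more than one size of the tin; the one meant has the size given above.

How it is judged:
At the end, for the whole second after the job is handed in: Movement, cylinder, steel angle flat in red-end, middle, black-end squares within 12 mm and 0.2 rad; brass angle nested on steel (8 mm along, 4 mm across, 2.5 mm height, 0.1 rad); knob upright on the lid within 12 mm of centre; broken movement left alone; all released, at rest (x of movement in the frame of mat between -0.012 and 0.012 m and y of movement in the frame of mat between 0.067 and 0.091 m and z of movement in the frame of mat between 0.001 and 0.005 m and angle between each of movement, cylinder, steel_angle, brass_angle, knob's own z axis and vertical below 0.1 rad and angle between the y axis of each of movement, cylinder and the y axis of mat, either way round below 0.2 rad and x of cylinder in the frame of mat between -0.012 and 0.012 m and y of cylinder in the frame of mat between -0.012 and 0.012 m and z of cylinder in the frame of mat between 0.001 and 0.005 m and x of steel_angle in the frame of mat between -0.012 and 0.012 m and y of steel_angle in the frame of mat between -0.091 and -0.067 m and z of steel_angle in the frame of mat between 0.001 and 0.005 m and angle between the x axis of steel_angle and the x axis of mat, either way round below 0.2 rad and x of brass_angle in the frame of steel_angle between -0.008 and 0.008 m and y of brass_angle in the frame of steel_angle between -0.004 and 0.004 m and z of brass_angle in the frame of steel_angle between 0.0017 and 0.0067 m and angle between the x axis of brass_angle and the x axis of steel_angle, either way round below 0.1 rad and horizontal distance between knob and tin below 0.012 m and z of knob in the frame of tin between 0.042 and 0.048 m and linear speed of each of movement, cylinder, steel_angle, brass_angle, knob below 0.02 m/s and angular speed of each of movement, cylinder, steel_angle, brass_angle, knob below 0.3 rad/s); the robot touches nothing.
It fails at once if the copper-coloured broken movement is moved more than 15 mm (distance of broken_movement from where it was at the start of the episode above 0.015 m).
It also fails if it takes over 99 s, if anything falls off the work surface, if the arm or the gripper's body presses on something with over 40 N, if the wrist force passes 120 N, or if a joint passes its speed limit or range.

### The arm

A 7-joint arm with a two-finger parallel gripper is mounted at the origin on the work surface. World frame = base frame: x ahead of the robot, y to its left, z up, the work surface at z = 0. Lengths are in m, angles in rad, forces in N, time in s.
With the tool pointing down it reaches from about 0.35 to 0.9 m from the base axis. Payload 8.1 kg.
Tool frame: the origin (TCP) lies midway between the tips of the shut fingers; the grasp point (between the pads) lies 19 mm behind it; z points along the fingers, y is the line along which they close (so a half turn about z gives the same grasp; the last joint's range is limited). The gripper opens to 92 mm and grips with 3 to 60 N. Pads are 19 mm wide; open, the fingers measure 130 mm over their backs; the gripper's body (75 mm by 190 mm) begins 47 mm behind the grasp point.
Start: joints at [1.019, 0.434, 0.025, 1.573, -0.012, 1.134, -0.075], TCP at [0.271, -0.563, 0.227] pointing down, gripper open.
Joint ranges: [-2.62, 2.62], [-0.44, 2.09], [-1.27, 1.32], [0.08, 2.57], [-1.32, 4.46], [0.12, 2], [-2.74, 2.74]. Speed limits (rad/s): [2.22, 2.22, 3.01, 3.01, 3.14, 3.14, 3.14].

### API

Orientations are given as a rotation vector (axis times angle).
In Python, from cell import arm gives the robot as it stands.
- The arm moves only by the tool send_rows, never from a script. Its argument "increments" is a list of rows, each a list of 3 entries, a list of its own where there are three numbers: the finger opening in cm, from 0 to 9.18, then the shift along the tool's x, y, z in cm, then the turn, a rotation vector about the tool's x, y, z in rad. A call has 1 to 5 rows; each row shifts and turns the commanded pose from where the row before left it, along the tool's axes as they then stand; what a row does not reach is not made up. A row lasts 1/10 s, in which the tool goes at most 50 mm and 8.59 degrees, less where a joint would pass 70% of its speed; a pose out of reach is approached as far as the arm can. A call is refused whole if a number of a shift passes 5 or a number of a turn 0.15, either way. A call with a gripper value outside its range is refused whole. The fingers move at their own pace and stop on an object; "force" is the grip in N (left out, the last holds). Time passes only in rows, so rows that do not move let the fingers close. It gives the time, the measured TCP pose, the force, the opening and the grip force at its end, in the units of the state.
- arm.observe(): the state, without advancing time (a new reading comes with each control period).
- arm.get_image(name): name is "scene" or "side" or "wrist"; returns the picture (384x512x3 uint8, red, green, blue); there is no depth.
- arm.camera_params(name): a dict with "camera_matrix" (3x3 intrinsics, pixels), "k1" (the pictures are not rectified: a ray, as slopes to the right and down, at radius r is drawn at 1 + k1 r^2 times it, then the intrinsics apply), "R" (3x3) and "t" (3): a world point X has camera coordinates R X + t. Camera axes: x right, y down, z forward; pixel columns grow to the right and rows downward; lengths in m; the calibration is good to about 2 mm. A picture is of the moment at which its call begins: read the wrist's pose just before it. camera_params takes no time and is no camera call; for the wrist camera it gives the pose at the moment of the call.
- arm.sign_off(): hands the job in; it is judged then, once.
The state is a dict: "clock": time; "joints": joint angles; "dq": joint speeds; "joint_efforts": joint torques, N m; "position": TCP position; "ee_rot": TCP orientation; "force": force on the tool from outside, world axes, zero at the start; "ft_torque": the same for the moment, N m; "width": opening from 0.0 (shut) to 1.0 (fully open); "gripper_force": force on a finger pad.
Only numpy, scipy, OpenCV 4.12 (cv2) and the standard library are available. Lean on these libraries where they do the work, as an engineer would, in place of code of your own. Each camera call takes 0.05 s, during which the arm holds its last target. There are 200 camera calls.

## Working session

There is one attempt and no reset: what is moved stays moved. The work goes in short steps, Python scripts to look and compute and a tool call to move; the robot and the scene stay as the last step left them, time stands still between calls to the robot, and variables do not carry over. Pictures are saved under pics/ and viewed, at most 14 in all, crops included, and the job is handed in when it is done.

Besides the shell and the picture viewer there is one more tool, called after ">>>" as a command line: name --argument value ..., lists and objects as JSON in quotes. send_rows: Moves the arm, as the interface text tells. Its arguments: {"type":"object","properties":{"increments":{"type":"array"},"force":{"type":"number"}},"required":["increments"]}

```bash
mkdir -p pics; python3 - <<'E'
from cell import arm
import cv2,numpy as np
for n in("scene","side"):
    im=arm.get_image(n); cv2.imwrite(f"pics/{n}0.png",im[...,::-1])
    p=arm.camera_params(n); print(n,p["camera_matrix"],p["k1"],-np.array(p["R"]).T@p["t"],p["R"])
s=arm.observe();print(s["clock"],s["position"],s["ee_rot"],s["width"])
E
```

```text
scene [[464.10863922   0.         249.71496496]
 [  0.         464.10863922 186.52159285]
 [  0.           0.           1.        ]] -0.16410895577335938 [ 0.84665362 -0.81332601  0.92591811] [[ 0.89468053  0.44656621 -0.01119679]
 [ 0.31375862 -0.64605145 -0.69582544]
 [-0.31796583  0.61902839 -0.71812365]]
side [[436.32564679   0.         261.38324075]
 [  0.         436.32564679 187.78025863]
 [  0.           0.           1.        ]] -0.06074385562893711 [0.21055917 0.86384582 0.60111778] [[-0.96977793 -0.24392718  0.00550394]
 [-0.12590077  0.48096436 -0.86765332]
 [ 0.20899703 -0.84212399 -0.49713925]]
0.1 [ 0.27094028 -0.56272367  0.22602293] [-3.06155678e+00 -6.98712582e-01  6.90410302e-04] 1.0010138599156622
```

View pics/scene0.png

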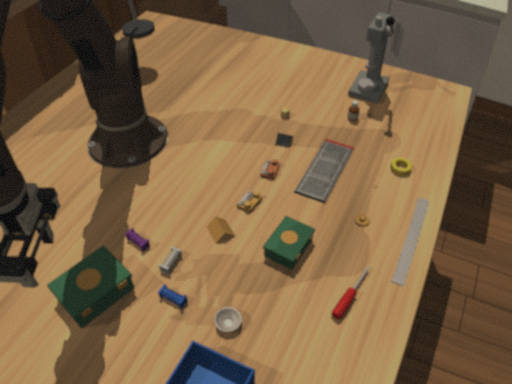

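View pics/side0.png

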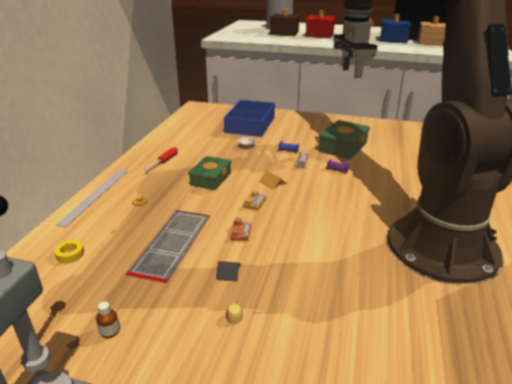

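The scene view shows two movements: copper at (270,169) and brass at (249,201). The cylinders are purple (137,240), steel (171,261) and blue (173,297). The two tins are at (91,285), the larger-looking one, and at (289,243). Next I'll measure them and enlarge a crop.

```bash
cat > h.py <<'E'
import cv2,numpy as np
from cell import arm
def cam(n): 
    p=arm.camera_params(n); return np.array(p["camera_matrix"]),p["k1"],np.array(p["R"]),np.array(p["t"])
def ray(n,uv,c=None):
    K,k1,R,t=c or cam(n); uv=np.atleast_2d(uv).astype(float)
    d=(uv-K[:2,2])/K[[0,1],[0,1]]; s=d.copy()
    for _ in range(15): s=d/(1+k1*(s**2).sum(1,keepdims=True))
    return -R.T@t, np.c_[s,np.ones(len(s))]@R
def plane(n,uv,z,c=None):
    o,d=ray(n,uv,c); return o+d*((z-o[2])/d[:,2:])
def two(a,uva,b,uvb):
    o1,d1=ray(a,uva);o2,d2=ray(b,uvb);d1=d1[0]/np.linalg.norm(d1);d2=d2[0]/np.linalg.norm(d2)
    s=np.linalg.lstsq(np.c_[d1,-d2],o2-o1,rcond=None)[0];p,q=o1+s[0]*d1,o2+s[1]*d2
    return (p+q)/2,np.linalg.norm(p-q)
def pix(n,X,c=None):
    K,k1,R,t=c or cam(n); X=np.atleast_2d(X)@R.T+t; s=X[:,:2]/X[:,2:]
    return s*(1+k1*(s**2).sum(1,keepdims=True))*K[[0,1],[0,1]]+K[:2,2]
E
python3 - <<'E'
from h import *
np.set_printoptions(precision=3,suppress=True)
a=cv2.imread("pics/scene0.png");b=cv2.imread("pics/side0.png")
A=cv2.resize(a[95:315,60:380],None,fx=2.5,fy=2.5,interpolation=2);cv2.imwrite("pics/c1.png",A)
B=cv2.resize(b[110:330,110:380],None,fx=2.7,fy=2.7,interpolation=2);cv2.imwrite("pics/c2.png",B)
for k,p,q,z in[("copper",(270,169),(240,230),.015),("brassmov",(249,201),(256,200),.015),("cyl",(171,261),(302,160),.013),("steel",(285,140),(228,270),.02),("brassang",(221,230),(272,179),.02),("knob",(285,113),(234,313),.015),("tinS",(289,238),(211,166),.045),("tinL",(91,280),(345,132),.045),("ring",(362,220),(139,201),.01)]:
    print(k,plane("scene",p,z)[0],two("scene",p,"side",q))
print(plane("scene",[(331,140),(353,147),(297,192),(321,200)],.003))
print(plane("side",[(129,275),(165,281),(178,210),(209,214)],.003))
E
```

```text
copper [0.464 0.059 0.015] (array([0.461, 0.065, 0.008]), np.float64(0.0017098386782557783))
brassmov [ 0.466 -0.077  0.015] (array([ 0.46 , -0.072,  0.009]), np.float64(0.005743052728081622))
cyl [ 0.384 -0.331  0.013] (array([ 0.381, -0.33 ,  0.012]), np.float64(0.0035688981128809004))
steel [0.454 0.189 0.02 ] (array([0.446, 0.205, 0.005]), np.float64(0.003436507812248165))
brassang [ 0.449 -0.199  0.02 ] (array([ 0.443, -0.193,  0.01 ]), np.float64(0.00214552020176862))
knob [0.398 0.319 0.015] (array([0.396, 0.322, 0.012]), np.float64(0.001919599156878108))
tinS [ 0.618 -0.166  0.045] (array([ 0.615, -0.165,  0.043]), np.float64(0.0043692424411473346))
tinL [ 0.264 -0.476  0.045] (array([ 0.268, -0.481,  0.055]), np.float64(0.005654422088901204))
ring [ 0.756 -0.005  0.01 ] (array([0.755, 0.001, 0.004]), np.float64(0.000498796694519541))
[[0.574 0.27  0.003]
 [0.646 0.269 0.003]
 [0.564 0.02  0.003]
 [0.634 0.021 0.003]]
[[0.637 0.268 0.003]
 [0.558 0.266 0.003]
 [0.639 0.014 0.003]
 [0.556 0.011 0.003]]
```

View pics/c1.png

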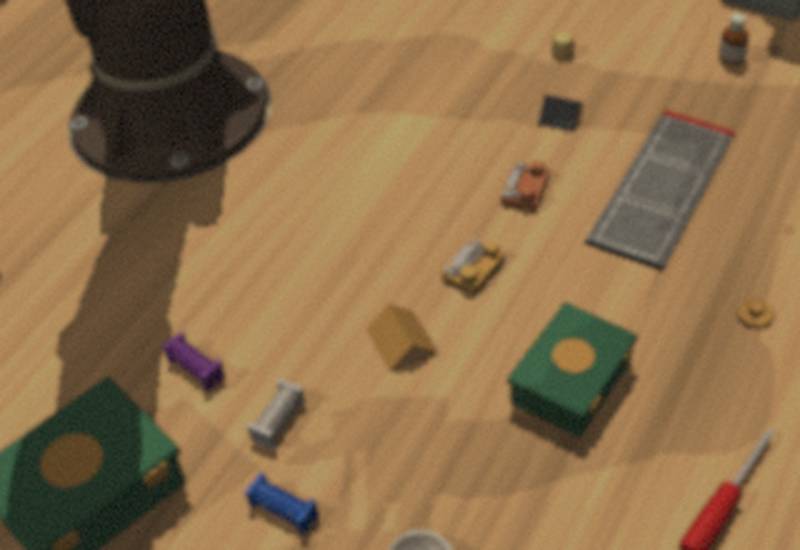

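View pics/c2.png

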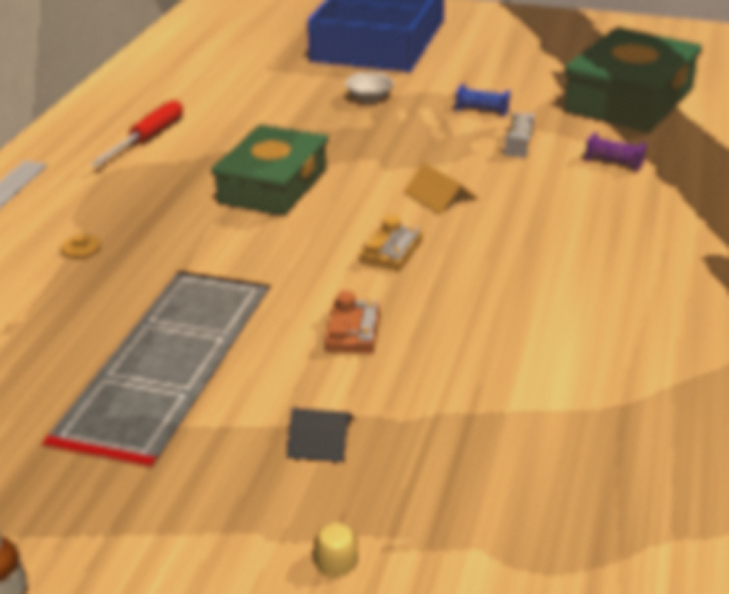

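The crop confirms the brass movement with the full comb (crop (473,266)) and the copper one with few teeth (crop (525,187)). The steel cylinder lies between purple and blue, and the flat brass thing at (362,220) is not the knob. The knob is at (285,113). Tin and mat sizes get checked below. First I'll fly to the cylinder and take a wrist look there.

>>> send_rows --increments '[[9, [3.8, -3.1, 0], [0, 0, 0]], [9, [3.8, -3.1, 0], [0, 0, 0]], [9, [3.8, -3.1, 0], [0, 0, 0]], [9, [3.8, -3.1, 0], [0, 0, 0]], [9, [3.8, -3.1, 0], [0, 0, 0]]]'

```text
clock: 0.6
position: [0.3754, -0.3391, 0.2265]
ee_rot: [-3.063, -0.699, 0.0]
force: [1.4, 1.1, -0.3]
width: 0.978
gripper_force: 0.0
```

```bash
python3 - <<'E'
from h import *
np.set_printoptions(precision=3,suppress=True)
s=arm.observe();print(s["clock"],s["position"],s["ee_rot"])
c=cam("wrist");im=arm.get_image("wrist");cv2.imwrite("pics/w1.png",im[...,::-1])
K,k1,R,t=c;print(K[0,0],k1,-R.T@t,R)
# tin lid top corners and mat in scene by masks
for n in("scene","side"):
    a=cv2.imread(f"pics/{n}0.png");h=cv2.cvtColor(a,cv2.COLOR_BGR2HSV)
    print(n,[plane(n,p,.045)[0][:2] for p in ([(288,218),(314,232),(295,264),(264,247)] if n=="scene" else [(208,157),(231,159),(217,179),(190,173)])])
E
```

```text
0.6 [ 0.375 -0.339  0.227] [-3.063 -0.699  0.   ]
304.53048508847655 -0.06216812356760185 [ 0.449 -0.304  0.384] [[ 0.433 -0.901 -0.   ]
 [-0.86  -0.414  0.3  ]
 [-0.27  -0.13  -0.954]]
scene [array([ 0.591, -0.11 ]), array([ 0.665, -0.123]), array([ 0.66 , -0.229]), array([ 0.575, -0.217])]
side [array([ 0.639, -0.214]), array([ 0.57 , -0.219]), array([ 0.57 , -0.094]), array([ 0.652, -0.107])]
```

View pics/w1.png

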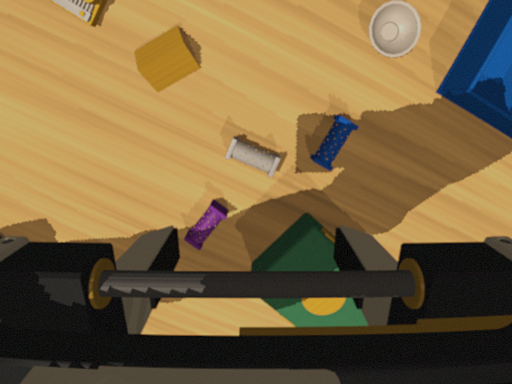

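The wrist view shows the steel cylinder at (253,156), between purple (207,224) and blue (335,142), with the brass angle at (168,58). The scene lid measures about 75–82 × 110–120 mm, so the small tin is the one meant.

```bash
cat >> h.py <<'E'
def rect(n,mask,z,roi,c=None,show=True):
    x0,y0,x1,y1=roi; m=np.zeros_like(mask); m[y0:y1,x0:x1]=mask[y0:y1,x0:x1]
    m=cv2.morphologyEx(m,cv2.MORPH_CLOSE,np.ones((5,5),np.uint8))
    cs=cv2.findContours(m,0,1)[0]; k=max(cs,key=cv2.contourArea)[:,0]
    P=plane(n,k,z,c)[:,:2]; (cx,cy),(w,h),a=cv2.minAreaRect((P*1000).astype(np.float32))
    if w<h: w,h,a=h,w,a+90
    a=(a+90)%180-90
    print(n,"centre %.1f %.1f long %.1f short %.1f yaw_long %.3f"%(cx,cy,w,h,np.radians(a)),"px",k.min(0),k.max(0)); return cx,cy,np.radians(a)
def hsv(im): return cv2.cvtColor(im,cv2.COLOR_RGB2HSV)
def plan(x,y,z,yaw=None):
    from scipy.spatial.transform import Rotation as Ro
    s=arm.observe(); R=Ro.from_rotvec(s["ee_rot"]).as_matrix(); d=np.array([x,y,z])-s["position"]
    cy=np.arctan2(R[1,0],R[0,0]); o="cur yaw %.3f"%cy
    if yaw is not None:
        t=(cy-yaw+np.pi/2)%np.pi-np.pi/2; o+=" turnz %.3f"%t
        c,q=np.cos(cy-t),np.sin(cy-t); o+=" | after turn, tool shift %s"%np.round(100*np.array([c*d[0]+q*d[1],q*d[0]-c*d[1],-d[2]]),2)
    print(o,"| now tool shift",np.round(R.T@d*100,2),"tilt",R[2].round(3))
E
python3 - <<'E'
from h import *
im=cv2.imread("pics/w1.png")[...,::-1].copy();H=hsv(im);c=cam("wrist")
m=((H[...,1]<60)&(H[...,2]>60)).astype(np.uint8)
print(H[156,253],H[58,160],H[20,100])
x,y,a=rect("wrist",m,.02,(215,125,295,185),c)
m=((H[...,1]>150)&(H[...,2]>60)).astype(np.uint8)
rect("wrist",m,.012,(125,15,215,100),c)
plan(x/1000,y/1000,.026,a)
E
```

```text
[ 16  39 175] [ 20 207 174] [ 16 143 118]
wrist centre 386.8 -322.0 long 62.2 short 27.8 yaw_long -1.514 px [226 137] [279 176]
wrist centre 445.9 -184.9 long 77.0 short 53.6 yaw_long -0.636 px [134  25] [200  92]
cur yaw 0.458 turnz -1.170 | after turn, tool shift [ 0.82  0.74 20.06] | now tool shift [ 0.93 -0.4  20.06] tilt [ 0.003 -0.003 -1.   ]
```

>>> send_rows --increments '[[5, [0, 0, 2], [0, 0, -0.146]], [5, [0, 0, 2], [0, 0, -0.146]], [5, [0, 0, 2], [0, 0, -0.146]], [5, [0, 0, 2], [0, 0, -0.146]], [5, [0, 0, 2], [0, 0, -0.146]]]'

```text
clock: 1.15
position: [0.3748, -0.3411, 0.1258]
ee_rot: [-2.606, -1.754, 0.0]
force: [-0.3, -0.9, -0.1]
width: 0.594
gripper_force: 0.0
```

>>> send_rows --increments '[[5, [0, 0, 0], [0, 0, -0.146]], [5, [0, 0, 0], [0, 0, -0.146]], [5, [0, 0, 0], [0, 0, -0.146]], [5, [0.8, 0.7, 2], [0, 0, 0]], [5, [0, 0, 0], [0, 0, 0]]]'

```text
clock: 1.65
position: [0.3811, -0.3313, 0.105]
ee_rot: [-2.166, -2.27, -0.001]
force: [-0.1, 0.1, 0.2]
width: 0.545
gripper_force: 0.0
```

```bash
python3 - <<'E'
from h import *
plan(.3868,-.322,.004,-1.514)
c=cam("wrist");im=arm.get_image("wrist");H=hsv(im);cv2.imwrite("pics/w2.png",im[...,::-1])
K,k1,R,t=c
p=pix("wrist",[.3868,-.322,.02],c)[0];print(p)
E
```

```text
cur yaw 1.618 turnz -0.010 | after turn, tool shift [ 0.89  0.63 10.1 ] | now tool shift [ 0.87  0.64 10.1 ] tilt [ 0.003 -0.002 -1.   ]
[263.61953623 186.04108324]
```

```bash
cat >> h.py <<'E'
def look(name):
    c=cam("wrist");im=arm.get_image("wrist");cv2.imwrite(f"pics/{name}.png",im[...,::-1]);np.savez(f"pics/{name}.npz",K=c[0],k=c[1],R=c[2],t=c[3]);return c,im,hsv(im)
E
python3 - <<'E'
from h import *
c,im,H=look("w3")
m=((H[...,1]<60)&(H[...,2]>60)).astype(np.uint8)
x,y,a=rect("wrist",m,.02,(180,110,350,240),c)
plan(x/1000,y/1000,.004,a)
E
```

```text
wrist centre 381.7 -330.2 long 66.0 short 25.3 yaw_long -1.539 px [242 155] [273 230]
cur yaw 1.617 turnz 0.014 | after turn, tool shift [ 0.24  0.05 10.26] | now tool shift [ 0.23  0.07 10.26] tilt [ 0.001 -0.001 -1.   ]
```

View pics/w3.png

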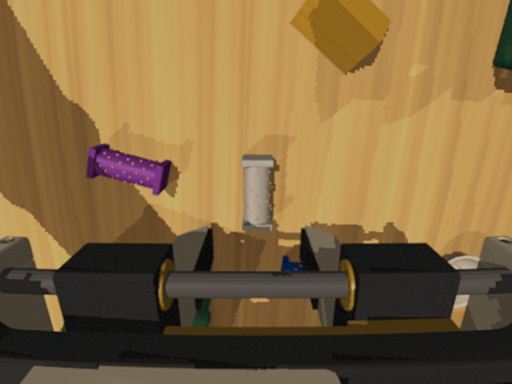

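The wrist view now shows the steel cylinder centred at (258,193). Purple is clear at (130,170), and blue is well behind.

>>> send_rows --increments '[[5, [0.1, 0.05, 3.4], [0, 0, 0]], [5, [0.1, 0, 3.4], [0, 0, 0]], [5, [0, 0, 3.4], [0, 0, 0]], [1.5, [0, 0, 0], [0, 0, 0]], [1.5, [0, 0, 0], [0, 0, 0]]]' --force 25

```text
clock: 2.25
position: [0.382, -0.331, 0.0054]
ee_rot: [-2.17, -2.271, 0.001]
force: [1.1, 0.2, 0.6]
width: 0.42
gripper_force: 0.0
```

>>> send_rows --increments '[[1.5, [0, 0, 0], [0, 0, 0]], [1.5, [0, 0, -2], [0, 0, 0]], [1.5, [0, 0, -4], [0, 0, 0]], [1.5, [0, 0, -4], [0, 0, 0]], [1.5, [0, 0, 0], [0, 0, 0]]]'

```text
clock: 2.75
position: [0.3851, -0.3328, 0.1113]
ee_rot: [2.163, 2.264, 0.001]
force: [0.3, -0.2, 0.2]
width: 0.165
gripper_force: 0.0
```

```bash
python3 - <<'E'
from h import *
s=arm.observe();print(s["width"]*92,s["gripper_force"]);plan(.60,.1425,.11,1.57)
E
```

```text
15.14209527838067 0.0
cur yaw 1.616 turnz 0.046 | after turn, tool shift [47.55 21.45  0.13] | now tool shift [46.5  23.63 -0.  ] tilt [-0.007  0.008 -1.   ]
```

The fingers close at about 5 mm per 0.1 s, so I lifted too early and missed the cylinder. I'll open and look again.

>>> send_rows --increments '[[4.2, [0, 0, 0], [0, 0, 0]], [4.2, [0, 0, 0], [0, 0, 0]], [4.2, [0, 0, 0], [0, 0, 0]], [4.2, [0, 0, 0], [0, 0, 0]], [4.2, [0, 0, 0], [0, 0, 0]]]'

```text
clock: 3.25
position: [0.3819, -0.3304, 0.1041]
ee_rot: [-2.169, -2.271, 0.0]
force: [-0.6, 0.3, 0.3]
width: 0.454
gripper_force: 0.0
```

```bash
python3 - <<'E'
from h import *
c,im,H=look("w4")
m=((H[...,1]<60)&(H[...,2]>60)).astype(np.uint8)
x,y,a=rect("wrist",m,.02,(180,110,350,240),c)
plan(x/1000,y/1000,.004,a)
E
```

```text
wrist centre 381.8 -330.0 long 66.1 short 25.9 yaw_long -1.525 px [240 157] [272 232]
cur yaw 1.617 turnz -0.000 | after turn, tool shift [ 5.000e-02 -1.000e-02  1.002e+01] | now tool shift [ 0.04 -0.   10.02] tilt [ 0.001 -0.001 -1.   ]
```

Undisturbed and aligned. I'll descend again and give it time to close.

>>> send_rows --increments '[[4.2, [0, 0, 4], [0, 0, 0]], [4, [0, 0, 4], [0, 0, 0]], [4, [0, 0, 2], [0, 0, 0]], [1.5, [0, 0, 0], [0, 0, 0]], [1.5, [0, 0, 0], [0, 0, 0]]]' --force 25

```text
clock: 3.8
position: [0.382, -0.3304, 0.0043]
ee_rot: [-2.169, -2.271, 0.0]
force: [-0.2, 0.3, -0.2]
width: 0.305
gripper_force: 0.0
```

>>> send_rows --increments '[[1.5, [0, 0, 0], [0, 0, 0]], [1.5, [0, 0, 0], [0, 0, 0]], [1.5, [0, 0, 0], [0, 0, 0]], [1.5, [0, 0, 0], [0, 0, 0]], [1.5, [0, 0, 0], [0, 0, 0]]]'

```text
clock: 4.3
position: [0.3821, -0.3308, 0.0049]
ee_rot: [2.17, 2.271, -0.0]
force: [-0.6, -0.1, -1.3]
width: 0.258
gripper_force: 25.0
```

>>> send_rows --increments '[[1.5, [0, 0, -4], [0, 0, 0]], [1.5, [0, 0, -5], [0, 0, 0]], [1.5, [4.2, 2.1, 0], [0, 0, 0.04]], [1.5, [4.2, 2.1, 0], [0, 0, 0]], [1.5, [4.2, 2.1, 0], [0, 0, 0]]]'

```text
clock: 4.8
position: [0.4432, -0.2027, 0.0954]
ee_rot: [2.216, 2.225, 0.001]
force: [0.8, -0.6, -1.0]
width: 0.251
gripper_force: 25.0
```

>>> send_rows --increments '[[1.5, [4.2, 2.1, 0], [0, 0, 0]], [1.5, [4.2, 2.1, 0], [0, 0, 0]], [1.5, [4.2, 2.1, 0], [0, 0, 0]], [1.5, [4.2, 2.1, 0], [0, 0, 0]], [1.5, [0, 0, 0], [0, 0, 0]]]'

```text
clock: 5.3
position: [0.5286, -0.0268, 0.0954]
ee_rot: [-2.204, -2.238, -0.009]
force: [0.5, 0.1, -1.3]
width: 0.253
gripper_force: 25.0
```

>>> send_rows --increments '[[1.5, [0, 0, 0], [0, 0, 0]]]'

```text
clock: 5.4
position: [0.5258, -0.0336, 0.0946]
ee_rot: [-2.211, -2.231, -0.0]
force: [-1.2, -1.1, -2.6]
width: 0.257
gripper_force: 25.0
```

```bash
python3 - <<'E'
from h import *
s=arm.observe();print(s["width"]*92,s["gripper_force"]);plan(.60,.1425,.11,1.57)
c,im,H=look("w5")
E
```

```text
23.652407091704656 24.999408423900604
cur yaw 1.580 turnz 0.010 | after turn, tool shift [17.61  7.4  -1.54] | now tool shift [17.54  7.58 -1.53] tilt [ 0. -0. -1.]
```

View pics/w5.png

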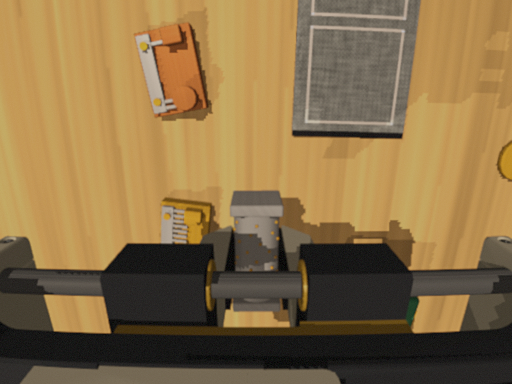

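The held cylinder is straight in the fingers. The mat's black-end square is seen with corners near (310,27), (404,29), (394,125) and (306,122).

```bash
python3 - <<'E'
from h import *
np.set_printoptions(precision=4,suppress=True)
im=cv2.imread("pics/w5.png");z=np.load("pics/w5.npz");c=(z["K"],float(z["k"]),z["R"],z["t"]);H=cv2.cvtColor(im,cv2.COLOR_BGR2HSV)
m=((H[...,1]<70)&(H[...,2]>20)&(H[...,2]<230)).astype(np.uint8);m[160:]=0;m[:,:280]=0;m[:,440:]=0
w=cv2.threshold(cv2.cvtColor(im,6),0,1,0)[1]
g=cv2.cvtColor(im,6);g2=np.where((H[...,1]<70)&(g>150),1,0).astype(np.uint8);g2[:22]=0;g2[140:]=0;g2[:,:298]=0;g2[:,415:]=0
k=cv2.findNonZero(g2)[:,0];P=plane("wrist",k,.003,c)[:,:2]*1000;print(len(k),cv2.minAreaRect(P.astype(np.float32)),k.min(0),k.max(0))
E=plane("wrist",[(293,135),(402,137)],.003,c);print(E)
print(plane("wrist",[(310,27),(404,29),(394,125),(306,122)],.003,c))
E
```

```text
938 ((600.7461547851562, 62.5921516418457), (72.23690032958984, 72.4161148071289), 89.29550170898438) [305  25] [404 125]
[[0.5555 0.0168 0.003 ]
 [0.6459 0.0166 0.003 ]]
[[0.565  0.0976 0.003 ]
 [0.6367 0.0984 0.003 ]
 [0.6378 0.0262 0.003 ]
 [0.5655 0.0273 0.003 ]]
```

>>> send_rows --increments '[[1.5, [4.36, 1.9, 0], [0, 0, 0.01]], [1.5, [4.36, 1.9, 0], [0, 0, 0]], [1.5, [4.36, 1.9, 0], [0, 0, 0]], [1.5, [4.36, 1.9, 3], [0, 0, 0]], [1.5, [0, 0, 3], [0, 0, 0]]]'

```text
clock: 5.95
position: [0.6025, 0.1407, 0.0388]
ee_rot: [-2.221, -2.221, -0.012]
force: [-0.2, -0.5, -2.6]
width: 0.249
gripper_force: 25.0
```

>>> send_rows --increments '[[1.5, [0, 0, 0], [0, 0, 0]], [1.5, [0, 0, 0], [0, 0, 0]]]'

```text
clock: 6.15
position: [0.5993, 0.1316, 0.0378]
ee_rot: [-2.229, -2.214, 0.004]
force: [0.2, 0.6, -1.3]
width: 0.254
gripper_force: 25.0
```

```bash
python3 - <<'E'
from h import *
plan(.601,.1416,.0085,1.57)
E
```

```text
cur yaw 1.564 turnz -0.006 | after turn, tool shift [1.   0.17 2.93] | now tool shift [1.   0.17 2.92] tilt [-0.002 -0.002 -1.   ]
```

>>> send_rows --increments '[[1.5, [1.0, 0.15, 1.5], [0, 0, 0]], [1.5, [0, 0, 1.4], [0, 0, 0]], [1.5, [0, 0, 0], [0, 0, 0]], [7, [0, 0, 0], [0, 0, 0]], [7, [0, 0, 0], [0, 0, 0]]]'

```text
clock: 6.65
position: [0.6015, 0.1441, 0.0094]
ee_rot: [2.226, 2.216, -0.0]
force: [-0.1, 0.2, 0.4]
width: 0.379
gripper_force: 0.0
```

>>> send_rows --increments '[[7, [0, 0, 0], [0, 0, 0]], [7, [0, 0, 0], [0, 0, 0]], [7, [0, 0, -2], [0, 0, 0]], [7, [0, 0, -5], [0, 0, 0]], [7, [0, 0, -5], [0, 0, 0]]]'

```text
clock: 7.15
position: [0.6005, 0.1441, 0.1298]
ee_rot: [-2.225, -2.216, 0.003]
force: [1.9, -0.3, 0.1]
width: 0.76
gripper_force: 0.0
```

>>> send_rows --increments '[[7, [-4.2, -2.5, -1], [0, 0, 0]], [7, [-4.2, -2.5, -1], [0, 0, 0]], [7, [-4.2, -2.5, -1], [0, 0, 0]], [7, [-4.2, -2.5, -1], [0, 0, 0]], [7, [-4.2, -2.5, -1], [0, 0, 0]]]'

```text
clock: 7.65
position: [0.4743, -0.0666, 0.1797]
ee_rot: [2.225, 2.216, 0.0]
force: [1.2, -1.0, 0.1]
width: 0.762
gripper_force: 0.0
```

>>> send_rows --increments '[[7, [-3.5, -1.5, 0], [0, 0, 0]], [7, [0, 0, 0], [0, 0, 0]], [7, [0, 0, 0], [0, 0, 0]], [7, [0, 0, 0], [0, 0, 0]]]'

```text
clock: 8.05
position: [0.461, -0.099, 0.1792]
ee_rot: [2.224, 2.218, 0.001]
force: [0.1, -0.4, -0.4]
width: 0.762
gripper_force: 0.0
```

```bash
python3 - <<'E'
from h import *
c,im,H=look("w6");plan(.46,-.074,.1)
E
```

```text
cur yaw 1.569 | now tool shift [ 2.46 -0.11  7.91] tilt [ 0.001  0.    -1.   ]
```

View pics/w6.png

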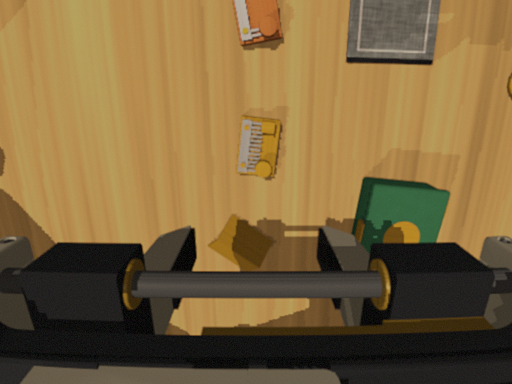

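The wrist view shows the bright movement with all its comb teeth at (259,146) and the copper one at (258,20), further along. This confirms the pick.

```bash
cat >> h.py <<'E'
def load(n):
    z=np.load(f"pics/{n}.npz");im=cv2.imread(f"pics/{n}.png")[...,::-1].copy();return (z["K"],float(z["k"]),z["R"],z["t"]),im,hsv(im)
E
python3 - <<'E'
from h import *
c,im,H=load("w6")
print(H[100,260],H[140,270],H[150,249],H[130,200],H[245,225],H[240,260])
for s in(170,190):
  m=(((H[...,1]>s)&(H[...,2]>80))|((H[...,1]<60)&(H[...,2]>90))).astype(np.uint8)
  x,y,a=rect("wrist",m,.014,(228,100,295,188),c)
plan(x/1000,y/1000,.004,a)
E
```

```text
[ 18 140 184] [ 20 210 180] [ 17  63 122] [ 18 148 183] [ 20 209 154] [ 19 203  83]
wrist centre 463.2 -71.1 long 63.9 short 42.7 yaw_long 1.463 px [236 115] [280 177]
wrist centre 463.0 -71.0 long 62.0 short 41.3 yaw_long 1.459 px [238 116] [280 176]
cur yaw 1.569 turnz 0.110 | after turn, tool shift [ 2.77 -0.1  17.51] | now tool shift [ 2.75  0.19 17.51] tilt [ 0.001  0.    -1.   ]
```

>>> send_rows --increments '[[5.8, [0, 0, 4], [0, 0, 0.11]], [5.8, [2.75, -0.1, 4], [0, 0, 0]], [5.8, [0, 0, 4], [0, 0, 0]], [5.8, [0, 0, 0], [0, 0, 0]], [5.8, [0, 0, 0], [0, 0, 0]]]'

```text
clock: 8.6
position: [0.4625, -0.0718, 0.0592]
ee_rot: [-2.341, -2.092, 0.002]
force: [0.9, 0.5, 1.2]
width: 0.637
gripper_force: 0.0
```

```bash
python3 - <<'E'
from h import *
plan(.463,-.071,.004,1.459)
E
```

```text
cur yaw 1.458 turnz -0.001 | after turn, tool shift [0.08 0.04 5.52] | now tool shift [0.08 0.05 5.52] tilt [ 0.    -0.002 -1.   ]
```

>>> send_rows --increments '[[5.8, [0.05, 0.05, 3], [0, 0, 0]], [5.8, [0, 0, 2.5], [0, 0, 0]], [3, [0, 0, 0], [0, 0, 0]], [3, [0, 0, 0], [0, 0, 0]], [3, [0, 0, 0], [0, 0, 0]]]' --force 30

```text
clock: 9.1
position: [0.4644, -0.0724, 0.0059]
ee_rot: [2.343, 2.089, 0.003]
force: [-1.4, -1.3, 2.2]
width: 0.451
gripper_force: 30.0
```

>>> send_rows --increments '[[3, [0, 0, 0], [0, 0, 0]], [3, [0, 0, 0], [0, 0, 0]], [3, [0, 0, 0], [0, 0, 0]], [3, [0, 0, 0], [0, 0, 0]]]'

```text
clock: 9.5
position: [0.4644, -0.0724, 0.0059]
ee_rot: [2.343, 2.089, 0.003]
force: [-1.1, 0.8, 10.4]
width: 0.448
gripper_force: 30.0
```

>>> send_rows --increments '[[3, [0, 0, -4], [0, 0, 0]], [3, [0, 0, -5], [0, 0, -0.11]], [3, [4.2, 1.95, 0], [0, 0, 0]], [3, [4.2, 1.95, 0], [0, 0, 0]], [3, [4.2, 1.95, 0], [0, 0, 0]]]'

```text
clock: 10.0
position: [0.5235, 0.0541, 0.0961]
ee_rot: [2.227, 2.212, 0.003]
force: [0.2, -0.5, -1.3]
width: 0.451
gripper_force: 30.0
```

>>> send_rows --increments '[[3, [4.2, 1.95, 0], [0, 0, 0]], [3, [4.2, 1.95, 0], [0, 0, 0]], [3, [4.2, 1.95, 0], [0, 0, 0]], [3, [4, 1.95, 0], [0, 0, 0]], [3, [0, 0, 0], [0, 0, 0]]]'

```text
clock: 10.5
position: [0.6019, 0.2275, 0.0957]
ee_rot: [-2.217, -2.222, -0.01]
force: [0.2, 0.1, -1.2]
width: 0.453
gripper_force: 30.0
```

>>> send_rows --increments '[[3, [0, 0, 0], [0, 0, 0]], [3, [0, 0, 0], [0, 0, 0]], [3, [0, 0, 0], [0, 0, 0]]]'

```text
clock: 10.8
position: [0.6007, 0.2174, 0.0944]
ee_rot: [2.228, 2.214, -0.001]
force: [0.5, -0.0, -2.3]
width: 0.451
gripper_force: 30.0
```

```bash
python3 - <<'E'
from h import *
s=arm.observe();print(s["width"]*92,s["position"]);plan(.6015,.2196,.0095,1.565)
E
```

```text
41.50328742260069 [0.60072859 0.21739182 0.0944297 ]
cur yaw 1.565 turnz -0.000 | after turn, tool shift [0.22 0.08 8.49] | now tool shift [0.23 0.08 8.49] tilt [-0.001  0.    -1.   ]
```

>>> send_rows --increments '[[3, [0.2, 0.1, 4], [0, 0, 0]], [3, [0, 0, 3], [0, 0, 0]], [3, [0, 0, 1.4], [0, 0, 0]], [3, [0, 0, 0], [0, 0, 0]], [3, [0, 0, 0], [0, 0, 0]]]'

```text
clock: 11.3
position: [0.6021, 0.2207, 0.0106]
ee_rot: [2.227, 2.216, 0.0]
force: [-0.5, -0.3, -0.8]
width: 0.455
gripper_force: 30.0
```

>>> send_rows --increments '[[6.5, [0, 0, 0], [0, 0, 0]], [6.5, [0, 0, 0], [0, 0, 0]], [6.5, [0, 0, 0], [0, 0, 0]], [6.5, [0, 0, -2], [0, 0, 0]], [6.5, [0, 0, -4], [0, 0, 0]]]'

```text
clock: 11.8
position: [0.5998, 0.2202, 0.0681]
ee_rot: [-2.224, -2.216, 0.008]
force: [0.5, -0.6, 0.6]
width: 0.705
gripper_force: 0.0
```

>>> send_rows --increments '[[9, [0, 0, -5], [0, 0, 0]], [9, [-0.8, -4.8, -0.5], [0, 0, 0]], [9, [-0.8, -4.8, 0], [0, 0, 0]], [9, [-0.8, -4.8, 0], [0, 0, 0]], [9, [-4.5, 0, -2], [0, 0, 0]]]'

```text
clock: 12.3
position: [0.4495, 0.1568, 0.1438]
ee_rot: [-2.21, -2.227, 0.007]
force: [1.9, -0.6, 0.4]
width: 0.974
gripper_force: 0.0
```

>>> send_rows --increments '[[9, [-2, 0, -2], [0, 0, 0]], [9, [0, 0, 0], [0, 0, 0]], [9, [0, 0, 0], [0, 0, 0]]]'

```text
clock: 12.6
position: [0.458, 0.1329, 0.1657]
ee_rot: [2.227, 2.215, 0.003]
force: [-0.4, -0.1, -0.5]
width: 0.985
gripper_force: 0.0
```

```bash
python3 - <<'E'
from h import *
c,im,H=look("w7");plan(.45,.195,.1)
E
```

```text
cur yaw 1.567 | now tool shift [ 6.14 -0.78  6.51] tilt [ 0.001  0.001 -1.   ]
```

View pics/w7.png

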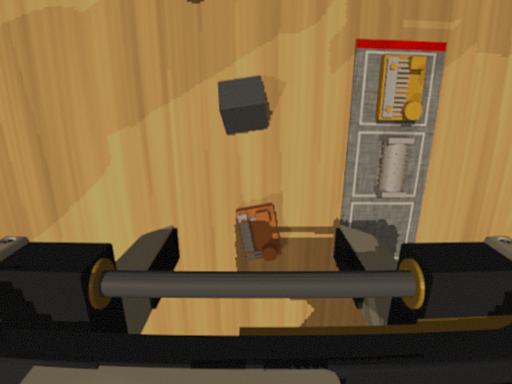

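The movement and the cylinder sit inside their squares at (402,88) and (396,167). The dark steel angle is at (243,104), and copper is at (258,232). Next I'll find the ridge by the brightness of the two faces.

```bash
python3 - <<'E'
from h import *
c,im,H=load("w7")
g=cv2.GaussianBlur(H[...,2],(3,3),0)
print(g[70:138:3,212:276:4])
m=((H[...,1]<110)&(H[...,2]<75)).astype(np.uint8)
rect("wrist",m,.0,(205,65,285,142),c)
k=max(cv2.findContours(m[65:142,205:285].copy(),0,2)[0],key=cv2.contourArea)[:,0]+[205,65]
print(cv2.approxPolyDP(k,3,True)[:,0])
E
```

```text
[[173 169 172 181 183 183 183 183 183 183 183 183 183 179 180 176]
 [173 173 183 183 183 182 183 183 183 183 183 183 181 177 180 175]
 [175 183 183 183 183 183 183 178 175 155 136 106 114 164 172 168]
 [183 184 175 173 157 140 105  86  74  69  69  70  88 163 162 159]
 [183 176  88  75  70  68  70  70  70  70  70  69  70 153 163 159]
 [183 178  69  71  70  69  70  69  69  69  69  69  69 138 163 159]
 [183 182  66  70  69  69  69  70  70  72  70  70  70 126 162 159]
 [183 184  67  70  70  71  71  70  69  70  70  69  69 116 163 159]
 [183 184  70  69  70  70  71  70  70  71  70  70  71  79 163 159]
 [183 184  71  71  70  70  71  71  70  70  70  71  72  76 158 159]
 [183 184  73  72  71  71  71  71  71  70  70  69  70  73 154 159]
 [183 183  76  72  72  72  70  70  71  71  72  69  66  65 101 160]
 [183 184  75  70  72  71  69  65  60  53  54  52  52  57  99 160]
 [183 184  75  60  56  48  52  48  52  52  53  52  51  55  93 158]
 [183 184  97  52  53  53  53  52  53  51  53  52  53  53  82 127]
 [183 183 142  52  52  53  52  51  51  54  52  53  52  54  83 160]
 [184 183 174  50  53  53  52  53  53  53  53  52  53  51  82 172]
 [183 184 183  56  52  53  51  52  51  53  54  54  53  53 107 176]
 [183 182 184  80  53  53  52  53  53  53  52  53  53  51  99 177]
 [183 183 184 127  53  55  53  55  54  52  51  51  52  61 152 177]
 [184 183 183 164  51  52  51  51  57  75  99 134 145 166 180 176]
 [183 183 183 181  67  78 132 148 152 168 184 184 184 178 181 177]
 [183 183 183 183 175 176 181 183 184 183 183 183 183 178 180 177]]
wrist centre 444.5 203.9 long 51.9 short 46.7 yaw_long -1.423 px [219  77] [267 133]
[[259  77]
 [219  83]
 [220 110]
 [227 133]
 [266 127]]
```

```bash
python3 - <<'E'
from h import *
np.set_printoptions(precision=4,suppress=True)
c,im,H=load("w7")
r=plane("wrist",[(219.5,109),(267,103.5)],.029,c);e=plane("wrist",[(218.5,83),(262,76.5),(226.5,133.5),(267,128)],0,c)
print(r,np.linalg.norm(r[1]-r[0]),r.mean(0),e,e.mean(0))
for P in (r,e[:2],e[2:]): d=P[1]-P[0];print(np.arctan2(d[1],d[0]),np.linalg.norm(d))
plan(*r.mean(0)[:2],.012,1.33)
E
```

```text
[[0.4244 0.202  0.029 ]
 [0.4689 0.2066 0.029 ]] 0.04478852135269124 [0.4467 0.2043 0.029 ] [[0.421  0.2264 0.    ]
 [0.4649 0.2323 0.    ]
 [0.4275 0.1755 0.    ]
 [0.4701 0.181  0.    ]] [0.4458 0.2038 0.    ]
0.10505461698305626 0.04478852135269124
0.13391212375010533 0.04428492927286956
0.1272444870583754 0.04296420584391888
cur yaw 1.567 turnz 0.237 | after turn, tool shift [ 6.62 -2.75 15.31] | now tool shift [ 7.07 -1.13 15.31] tilt [ 0.001  0.001 -1.   ]
```

Ridge yaw is 0.12, its centre is (0.446, 0.204), and its length is 44–45 mm, which matches the steel angle.

>>> send_rows --increments '[[6, [0, 0, 2], [0, 0, -0.126]], [6, [3.6, -0.15, 3], [0, 0, 0]], [6, [3.5, -0.15, 4], [0, 0, 0]], [6, [0, 0, 0], [0, 0, 0]], [6, [0, 0, 0], [0, 0, 0]]]' --force 25

```text
clock: 13.15
position: [0.4445, 0.2024, 0.0759]
ee_rot: [-2.076, -2.355, 0.005]
force: [-0.4, 0.2, 0.7]
width: 0.662
gripper_force: 0.0
```

```bash
python3 - <<'E'
from h import *
plan(.4462,.204,.006,1.693)
E
```

```text
cur yaw 1.697 turnz 0.004 | after turn, tool shift [0.14 0.19 6.99] | now tool shift [0.14 0.22 6.99] tilt [-0.    -0.004 -1.   ]
```

>>> send_rows --increments '[[5.6, [0.1, 0.2, 3.5], [0, 0, 0]], [5.6, [0, 0, 3.5], [0, 0, 0]], [3, [0, 0, 0], [0, 0, 0]], [3, [0, 0, 0], [0, 0, 0]], [3, [0, 0, 0], [0, 0, 0]]]'

```text
clock: 13.65
position: [0.4491, 0.2025, 0.0091]
ee_rot: [2.082, 2.351, 0.003]
force: [0.1, -0.8, -0.0]
width: 0.472
gripper_force: 25.0
```

>>> send_rows --increments '[[3, [0, 0, 0], [0, 0, 0]], [3, [0, 0, 0], [0, 0, 0]], [3, [0, 0, 0], [0, 0, 0]]]'

```text
clock: 13.95
position: [0.4484, 0.2022, 0.0081]
ee_rot: [2.082, 2.352, 0.002]
force: [-0.6, -0.5, -1.5]
width: 0.468
gripper_force: 25.0
```

```bash
python3 - <<'E'
from h import *
s=arm.observe();print(s["width"]*92,s["gripper_force"],s["position"]);plan(.6005,.0626,.11,1.565)
E
```

```text
43.03387515313877 24.98781590791623 [0.44843274 0.2022296  0.00814215]
cur yaw 1.693 turnz 0.128 | after turn, tool shift [-13.87  15.29 -10.19] | now tool shift [-15.7   13.41 -10.17] tilt [ 0.     0.001 -1.   ]
```

>>> send_rows --increments '[[3, [0, 0, -4], [0, 0, 0]], [3, [0, 0, -4], [0, 0, 0.128]], [3, [-2.77, 3.06, 0], [0, 0, 0]], [3, [-2.77, 3.06, 0], [0, 0, 0]], [3, [-2.77, 3.06, 0], [0, 0, 0]]]'

```text
clock: 14.45
position: [0.5405, 0.1176, 0.0884]
ee_rot: [2.227, 2.215, 0.002]
force: [0.3, 0.0, -0.8]
width: 0.468
gripper_force: 25.0
```

>>> send_rows --increments '[[3, [-2.77, 3.06, 0], [0, 0, 0]], [3, [-2.77, 3.06, 0], [0, 0, 0]], [3, [0, 0, 0], [0, 0, 0]], [3, [0, 0, 0], [0, 0, 0]], [3, [0, 0, 0], [0, 0, 0]]]'

```text
clock: 14.95
position: [0.5992, 0.0639, 0.0874]
ee_rot: [-2.226, -2.215, 0.0]
force: [0.2, 0.1, -0.8]
width: 0.47
gripper_force: 25.0
```

```bash
python3 - <<'E'
from h import *
s=arm.observe();print(s["width"]*92,s["gripper_force"],s["position"]);plan(.6007,.0612,.0121,1.565)
E
```

```text
43.25623538316552 24.9898610793025 [0.599248   0.06386511 0.08742277]
cur yaw 1.566 turnz 0.001 | after turn, tool shift [-0.27  0.15  7.53] | now tool shift [-0.27  0.15  7.53] tilt [ 0.001 -0.001 -1.   ]
```

>>> send_rows --increments '[[3, [-0.25, 0.15, 4], [0, 0, 0]], [3, [0, 0, 3], [0, 0, 0]], [3, [0, 0, 0.6], [0, 0, 0]], [3, [0, 0, 0], [0, 0, 0]], [3, [0, 0, 0], [0, 0, 0]]]'

```text
clock: 15.45
position: [0.6012, 0.0615, 0.0121]
ee_rot: [-2.226, -2.216, -0.001]
force: [-0.7, -0.1, 0.3]
width: 0.467
gripper_force: 25.0
```

>>> send_rows --increments '[[6.5, [0, 0, 0], [0, 0, 0]], [6.5, [0, 0, 0], [0, 0, 0]], [6.5, [0, 0, 0], [0, 0, 0]], [6.5, [0, 0, 0], [0, 0, 0]], [6.5, [0, 0, -3], [0, 0, 0]]]'

```text
clock: 15.95
position: [0.599, 0.0596, 0.0386]
ee_rot: [-2.225, -2.212, 0.008]
force: [0.0, 0.2, 0.3]
width: 0.708
gripper_force: 0.0
```

>>> send_rows --increments '[[8, [0, 0, -4], [0, 0, 0]], [8, [-4, 0, -4], [0, 0, 0]], [8, [-4, 0, -4], [0, 0, 0]], [8, [0, 0, 0], [0, 0, 0]], [8, [0, 0, 0], [0, 0, 0]]]'

```text
clock: 16.45
position: [0.6017, -0.0117, 0.1531]
ee_rot: [2.23, 2.211, 0.002]
force: [-0.0, 1.0, -0.6]
width: 0.873
gripper_force: 0.0
```

```bash
python3 - <<'E'
from h import *
c,im,H=look("w8")
q=pix("wrist",[[.6007,.0626,.029],[.6015,.2206,.015],[.445,-.19,.02]],c);print(q)
u,v=q[0].astype(int);cv2.imwrite("pics/w8c.png",cv2.resize(im[:240,120:512,::-1],None,fx=2,fy=2,interpolation=2))
plan(.445,-.192,.15)
E
```

```text
[[253.79178039 103.1724325 ]
 [252.81176089 -91.39808068]
 [126.03595577 325.64660379]]
cur yaw 1.564 | now tool shift [-18.28 -15.48   0.2 ] tilt [ 0. -0. -1.]
```

View pics/w8c.png

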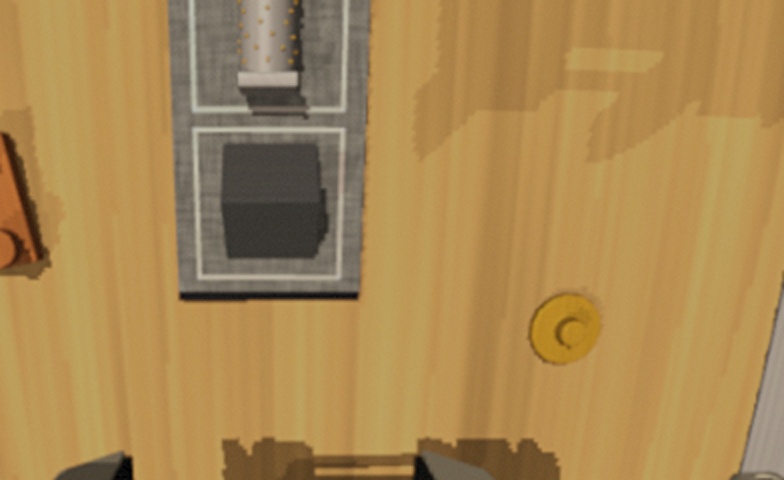

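The steel angle sits centred in the black-end square, with its ridge straight across at crop (272,202). Next is the brass angle.

>>> send_rows --increments '[[8, [-3.7, -2.6, 0], [0, 0, 0]], [8, [-3.7, -2.6, 0], [0, 0, 0]], [8, [-3.7, -2.6, 0], [0, 0, 0]], [8, [-3.7, -2.6, 0], [0, 0, 0]], [8, [-3.7, -2.6, 0], [0, 0, 0]]]'

```text
clock: 17.0
position: [0.4686, -0.1942, 0.1509]
ee_rot: [-2.224, -2.216, 0.001]
force: [0.5, -0.8, -0.7]
width: 0.869
gripper_force: 0.0
```

>>> send_rows --increments '[[8, [-3.7, -2.6, 0], [0, 0, 0]], [8, [0, 0, 0], [0, 0, 0]], [8, [0, 0, 0], [0, 0, 0]], [8, [0, 0, 0], [0, 0, 0]]]'

```text
clock: 17.4
position: [0.4446, -0.2296, 0.1516]
ee_rot: [-2.224, -2.217, -0.001]
force: [-0.1, -0.0, 0.6]
width: 0.873
gripper_force: 0.0
```

```bash
python3 - <<'E'
from h import *
np.set_printoptions(precision=4,suppress=True)
c,im,H=load("w8")
r=plane("wrist",[(231,101.5),(280.5,101)],.032,c);print("steel ridge",r,r.mean(0))
print("eaves",plane("wrist",[(120+224/2,257/2),(120+319/2,257/2),(120+224/2,72),(120+318/2,72)],.003,c))
c,im,H=look("w9");plan(.445,-.192,.006)
m=((H[...,1]>175)&(H[...,2]>40)).astype(np.uint8)
q=pix("wrist",[.445,-.19,.015],c)[0].astype(int);print(q)
x0,y0=np.maximum(q-70,0);mm=np.zeros_like(m);mm[y0:q[1]+70,x0:q[0]+70]=m[y0:q[1]+70,x0:q[0]+70]
k=max(cv2.findContours(mm,0,2)[0],key=cv2.contourArea)[:,0];print(cv2.contourArea(k),cv2.approxPolyDP(k,4,True)[:,0])
cv2.imwrite("pics/w9c.png",cv2.resize(im[y0:q[1]+60,x0:q[0]+70,::-1],None,fx=4,fy=4,interpolation=2));print(x0,y0)
E
```

```text
steel ridge [[0.5806 0.0643 0.032 ]
 [0.6243 0.0644 0.032 ]] [0.6025 0.0643 0.032 ]
eaves [[0.5786 0.0377 0.003 ]
 [0.6259 0.0372 0.003 ]
 [0.5801 0.091  0.003 ]
 [0.6249 0.0906 0.003 ]]
cur yaw 1.568 | now tool shift [ 3.73  0.01 14.58] tilt [ 0.001 -0.    -1.   ]
[256 140]
3194.0 [[243 100]
 [214 143]
 [260 176]
 [277 162]
 [291 136]]
186 70
```

View pics/w9c.png

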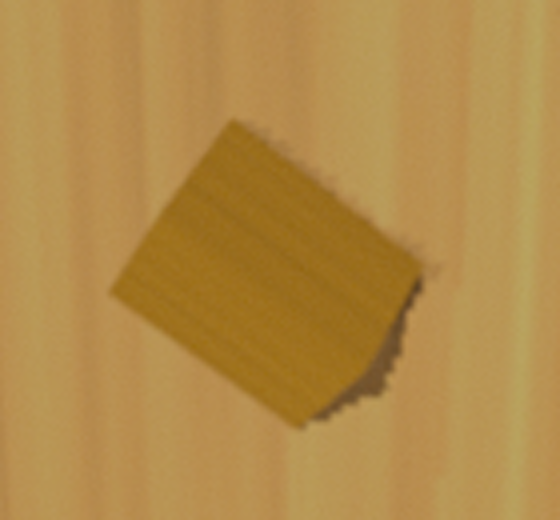

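The brass angle's eave edges run from (244,100) to (292,137) and from (214,143) to (261,177). The ridge runs parallel between them, with its right end near (279,162).

```bash
python3 - <<'E'
from h import *
np.set_printoptions(precision=4,suppress=True)
c,im,H=load("w9")
e=plane("wrist",[(244.3,99.5),(292,137),(213.5,143),(261.5,177.5)],0,c);print(e,e.mean(0))
for i,j in((0,1),(2,3),(0,2),(1,3)):
    d=e[j]-e[i];print(np.arctan2(d[1],d[0]),np.linalg.norm(d))
print(plane("wrist",(279,162),.029,c),(e[1]+e[3])/2)
a=np.mean([np.arctan2(*(e[j]-e[i])[[1,0]]) for i,j in((0,1),(2,3))])
plan(*e.mean(0)[:2],.006,a+np.pi/2)
E
```

```text
[[ 0.4334 -0.1522  0.    ]
 [ 0.4811 -0.189   0.    ]
 [ 0.4015 -0.1947  0.    ]
 [ 0.4503 -0.2312  0.    ]] [ 0.4416 -0.1918  0.    ]
-0.6566170596972348 0.06019724473908317
-0.6417679352921508 0.060968956474593675
-2.2149664185743014 0.05317430072114424
-2.2001201530341703 0.05228435199364639
[[ 0.4662 -0.2085  0.029 ]] [ 0.4657 -0.2101  0.    ]
cur yaw 1.568 turnz 0.646 | after turn, tool shift [ 2.81 -2.54 14.57] | now tool shift [ 3.75 -0.33 14.58] tilt [ 0.001 -0.    -1.   ]
```

>>> send_rows --increments '[[7.8, [0, 0, 2], [0, 0, 0.13]], [7.8, [0, 0, 2], [0, 0, 0.13]], [7.8, [0, 0, 2], [0, 0, 0.13]], [7.8, [0, 0, 1], [0, 0, 0.13]], [7.8, [0, 0, 0], [0, 0, 0.126]]]' --force 25

```text
clock: 17.95
position: [0.4438, -0.2293, 0.0803]
ee_rot: [-2.815, -1.389, 0.002]
force: [0.1, 0.7, 0.1]
width: 0.853
gripper_force: 0.0
```

>>> send_rows --increments '[[7.6, [2.8, -2.5, 0], [0, 0, 0]], [7.6, [0, 0, 0], [0, 0, 0]], [7.6, [0, 0, 0], [0, 0, 0]]]'

```text
clock: 18.25
position: [0.4418, -0.1919, 0.082]
ee_rot: [-2.812, -1.4, -0.0]
force: [0.2, -0.4, 0.9]
width: 0.828
gripper_force: 0.0
```

```bash
python3 - <<'E'
from h import *
plan(.4416,-.1918,.006,-.648+np.pi/2)
E
```

```text
cur yaw 0.924 turnz 0.001 | after turn, tool shift [-0.   -0.03  7.6 ] | now tool shift [-0.01 -0.02  7.6 ] tilt [ 0. -0. -1.]
```

>>> send_rows --increments '[[7.6, [0, 0, 4], [0, 0, 0]], [7.6, [0, 0, 3.6], [0, 0, 0]], [4.5, [0, 0, 0], [0, 0, 0]], [4.5, [0, 0, 0], [0, 0, 0]], [4.5, [0, 0, 0], [0, 0, 0]]]'

```text
clock: 18.75
position: [0.442, -0.1945, 0.0075]
ee_rot: [2.815, 1.392, 0.002]
force: [1.1, -0.5, -0.7]
width: 0.646
gripper_force: 25.0
```

>>> send_rows --increments '[[4.5, [0, 0, 0], [0, 0, 0]], [4.5, [0, 0, 0], [0, 0, 0]], [4.5, [0, 0, 0], [0, 0, 0]], [4.5, [0, 0, 0], [0, 0, 0]]]'

```text
clock: 19.15
position: [0.4417, -0.1945, 0.0068]
ee_rot: [2.815, 1.392, 0.002]
force: [-0.5, -0.4, 5.0]
width: 0.649
gripper_force: 25.0
```

```bash
python3 - <<'E'
from h import *
s=arm.observe();print(s["width"]*92,s["gripper_force"],s["position"]);plan(.6025,.0643,.11,1.571)
E
```

```text
59.753973928547495 24.96961791308422 [ 0.4416599  -0.19447063  0.00684035]
cur yaw 0.919 turnz -0.652 | after turn, tool shift [ 25.87  16.09 -10.32] | now tool shift [ 30.33  -2.91 -10.31] tilt [ 0.     0.002 -1.   ]
```

>>> send_rows --increments '[[4.5, [0, 0, -4], [0, 0, 0]], [4.5, [0, 0, -3], [0, 0, -0.13]], [4.5, [0, 0, -3], [0, 0, -0.13]], [4.5, [0, 0, 0], [0, 0, -0.13]], [4.5, [0, 0, 0], [0, 0, -0.13]]]'

```text
clock: 19.65
position: [0.4415, -0.1944, 0.1073]
ee_rot: [2.356, 2.075, 0.001]
force: [-0.5, -0.5, -1.9]
width: 0.647
gripper_force: 25.0
```

>>> send_rows --increments '[[4.5, [0, 0, 0], [0, 0, -0.132]], [4.5, [3.7, 2.3, 0], [0, 0, 0]], [4.5, [3.7, 2.3, 0], [0, 0, 0]], [4.5, [3.7, 2.3, 0], [0, 0, 0]], [4.5, [3.7, 2.3, 0], [0, 0, 0]]]'

```text
clock: 20.15
position: [0.5335, -0.0449, 0.1062]
ee_rot: [2.222, 2.221, -0.001]
force: [0.6, -0.6, -0.6]
width: 0.644
gripper_force: 25.0
```

>>> send_rows --increments '[[4.5, [3.7, 2.3, 0], [0, 0, 0]], [4.5, [3.7, 2.3, 0], [0, 0, 0]], [4.5, [0, 0, 0], [0, 0, 0]], [4.5, [0, 0, 0], [0, 0, 0]], [4.5, [0, 0, 0], [0, 0, 0]]]'

```text
clock: 20.65
position: [0.5782, 0.0264, 0.1058]
ee_rot: [-2.223, -2.22, 0.003]
force: [-0.5, -0.4, -1.0]
width: 0.646
gripper_force: 25.0
```

```bash
python3 - <<'E'
from h import *
s=arm.observe();print(s["width"]*92,s["gripper_force"],s["position"]);plan(.6025,.0643,.06,1.571)
c,im,H=look("w10")
p=np.array(s["position"]);print(pix("wrist",p+[0,0,.022],c))
cv2.imwrite("pics/w10c.png",cv2.resize(im[60:260,130:390,::-1],None,fx=3,fy=3,interpolation=2))
E
```

```text
59.44773009061267 24.99756035133032 [0.57818879 0.02643738 0.10576962]
cur yaw 1.570 turnz -0.001 | after turn, tool shift [3.79 2.43 4.58] | now tool shift [3.79 2.43 4.57] tilt [-0.001 -0.001 -1.   ]
[[255.80458267 263.55468711]]
```

View pics/w10c.png

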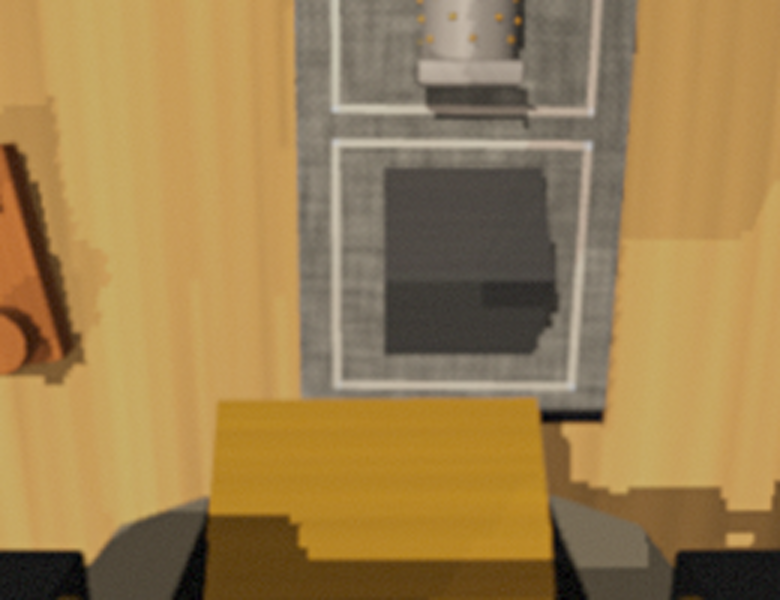

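The steel ridge is at crop y 281 (x 386–553), with its eaves at y 169 and 353. The held brass angle's front eave is at crop y 401 (x 217–539), parallel to the steel.

```bash
python3 - <<'E'
from h import *
np.set_printoptions(precision=4,suppress=True)
c,im,H=load("w10")
F=lambda u,v:(130+u/3,60+v/3)
r=plane("wrist",[F(386,281),F(553,281)],.032,c);print("steel ridge",r,r.mean(0))
e=plane("wrist",[F(386,169),F(545,169),F(386,353),F(530,353)],.005,c);print("eaves",e,(e[0]+e[2])/2)
b=plane("wrist",[F(217,401),F(539,401)],.1011,c);print("brass front eave",b,b.mean(0)-[0,.0269,0])
print(plane("wrist",[F(308,560),F(553,560)],.128,c))
E
```

```text
steel ridge [[0.5802 0.0644 0.032 ]
 [0.623  0.0644 0.032 ]] [0.6016 0.0644 0.032 ]
eaves [[0.5804 0.0907 0.005 ]
 [0.6244 0.0907 0.005 ]
 [0.5804 0.038  0.005 ]
 [0.6226 0.038  0.005 ]] [0.5804 0.0643 0.005 ]
brass front eave [[0.5482 0.0549 0.1011]
 [0.6084 0.0548 0.1011]] [0.5783 0.028  0.1011]
[[0.5668 0.0361 0.128 ]
 [0.6072 0.036  0.128 ]]
```

>>> send_rows --increments '[[4.5, [3.64, 2.37, 2], [0, 0, 0]], [4.5, [0, 0, 2], [0, 0, 0]], [4.5, [0, 0, 0], [0, 0, 0]], [4.5, [0, 0, 0], [0, 0, 0]], [4.5, [0, 0, 0], [0, 0, 0]]]'

```text
clock: 21.2
position: [0.6029, 0.0626, 0.0672]
ee_rot: [2.223, 2.218, 0.0]
force: [0.3, -0.7, -0.5]
width: 0.645
gripper_force: 25.0
```

```bash
python3 - <<'E'
from h import *
plan(.6019,.0628,.0145,1.571)
E
```

```text
cur yaw 1.569 turnz -0.002 | after turn, tool shift [ 0.02 -0.1   5.27] | now tool shift [ 0.02 -0.11  5.27] tilt [-0.001  0.001 -1.   ]
```

>>> send_rows --increments '[[4.5, [0, -0.1, 2], [0, 0, 0]], [4.5, [0, 0, 1.5], [0, 0, 0]], [4.5, [0, 0, 1], [0, 0, 0]], [4.5, [0, 0, 0.7], [0, 0, 0]], [4.5, [0, 0, 0], [0, 0, 0]]]'

```text
clock: 21.7
position: [0.6017, 0.0632, 0.0141]
ee_rot: [2.222, 2.22, -0.002]
force: [-1.1, -1.0, -1.3]
width: 0.648
gripper_force: 25.0
```

>>> send_rows --increments '[[4.5, [0, 0, 0], [0, 0, 0]], [4.5, [0, 0, 0], [0, 0, 0]]]'

```text
clock: 21.9
position: [0.6019, 0.0642, 0.0143]
ee_rot: [2.222, 2.221, 0.0]
force: [-0.1, -0.8, -1.8]
width: 0.652
gripper_force: 25.0
```

>>> send_rows --increments '[[8, [0, 0, 0], [0, 0, 0]], [8, [0, 0, 0], [0, 0, 0]], [8, [0, 0, 0], [0, 0, 0]], [8, [0, 0, 0], [0, 0, 0]], [8, [0, 0, -2], [0, 0, 0]]]'

```text
clock: 22.4
position: [0.5999, 0.0639, 0.0322]
ee_rot: [-2.22, -2.22, 0.005]
force: [0.0, -0.1, 0.2]
width: 0.87
gripper_force: 0.0
```

>>> send_rows --increments '[[8, [0, 0, -4], [0, 0, 0]], [8, [-3, 0, -4], [0, 0, 0]], [8, [-4, 0, -3], [0, 0, 0]], [8, [0, 0, 0], [0, 0, 0]], [8, [0, 0, 0], [0, 0, 0]]]'

```text
clock: 22.9
position: [0.6022, -0.0072, 0.145]
ee_rot: [2.224, 2.217, 0.002]
force: [-0.2, -0.1, 0.6]
width: 0.869
gripper_force: 0.0
```

```bash
python3 - <<'E'
from h import *
c,im,H=look("w11");s=arm.get_image("side")
q=pix("wrist",[.602,.064,.03],c)[0].astype(int);u=pix("side",[.602,.064,.03])[0].astype(int)
f=lambda a,p,w,h,k:cv2.resize(a[max(p[1]-h,0):max(p[1]-h,0)+2*h,max(p[0]-w,0):max(p[0]-w,0)+2*w,::-1],None,fx=k,fy=k,interpolation=2)
A=f(im,q,60,60,4);B=f(s,u,40,60,4);print(A.shape,B.shape,q,u)
cv2.imwrite("pics/n.png",np.hstack([A,B]))
E
```

```text
(480, 480, 3) (480, 320, 3) [255 107] [182 213]
```

View pics/n.png

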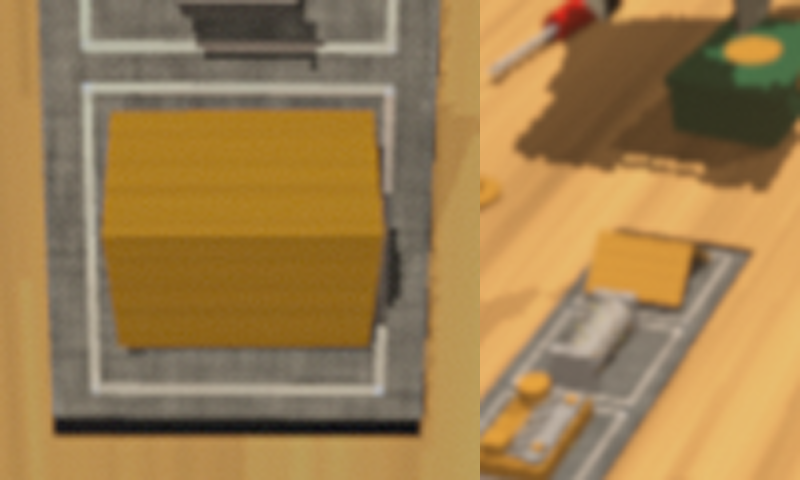

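The brass angle looks seated symmetrically over the steel, with its ridge at crop y 235. I'll check it numerically while going for the knob.

>>> send_rows --increments '[[6, [3.4, -2.56, 0], [0, 0, 0]], [6, [3.4, -2.56, 0], [0, 0, 0]], [6, [3.4, -2.56, 0], [0, 0, 0]], [6, [3.4, -2.56, 0], [0, 0, 0]], [6, [3.4, -2.56, 0], [0, 0, 0]]]'

```text
clock: 23.5
position: [0.4714, 0.1666, 0.1432]
ee_rot: [-2.218, -2.223, 0.002]
force: [0.0, 0.1, 0.2]
width: 0.653
gripper_force: 0.0
```

>>> send_rows --increments '[[6, [3.4, -2.56, 0], [0, 0, 0]], [6, [3.4, -2.56, 0], [0, 0, 0]], [6, [3.4, -2.56, 0], [0, 0, 0]], [6, [0, 0, 0], [0, 0, 0]], [6, [0, 0, 0], [0, 0, 0]]]'

```text
clock: 24.0
position: [0.3952, 0.2677, 0.1435]
ee_rot: [-2.215, -2.226, 0.002]
force: [0.2, -0.4, 0.9]
width: 0.657
gripper_force: 0.0
```

```bash
python3 - <<'E'
from h import *
np.set_printoptions(precision=4,suppress=True)
c,im,H=load("w11")
r=plane("wrist",[(220.75,106),(291,106)],.036,c);print(r[1]-r[0],r.mean(0));e=plane("wrist",[(222,75),(288.5,75),(225,133.7),(287.5,133.7)],.009,c);print(e.mean(0),e[1]-e[0],e[2]-e[0])
c,im,H=look("w12")
q=pix("wrist",[.397,.32,.02],c)[0].astype(int);print(q,arm.observe()["position"])
x,y=q;print(H[y-8:y+9:4,x-40:x+41:8].tolist())
print(H[y-8:y+9:4,x-40:x+41:8,1])
E
```

```text
[ 0.0595 -0.0002  0.    ] [0.6026 0.0652 0.036 ]
[0.6025 0.0651 0.009 ] [ 0.0605 -0.0002 -0.    ] [ 0.0011 -0.0533  0.    ]
[258 128] [0.3962 0.2665 0.1434]
[[[18, 147, 179], [17, 149, 163], [18, 146, 176], [18, 149, 169], [25, 126, 186], [24, 130, 186], [21, 153, 183], [17, 150, 156], [17, 148, 174], [18, 148, 176], [17, 148, 176]], [[17, 150, 178], [17, 150, 161], [17, 149, 176], [19, 156, 155], [23, 136, 186], [22, 143, 185], [21, 156, 183], [17, 163, 97], [17, 150, 175], [17, 150, 175], [18, 151, 176]], [[18, 147, 179], [17, 150, 162], [18, 148, 178], [18, 154, 154], [21, 153, 185], [21, 151, 186], [21, 157, 180], [17, 163, 86], [18, 143, 175], [18, 145, 176], [18, 149, 176]], [[18, 148, 179], [17, 148, 162], [17, 149, 176], [18, 147, 175], [21, 154, 182], [21, 154, 181], [21, 159, 175], [17, 170, 87], [17, 145, 176], [18, 149, 175], [17, 146, 177]], [[17, 145, 180], [18, 152, 163], [17, 147, 177], [18, 146, 176], [21, 166, 132], [21, 153, 178], [19, 157, 107], [17, 171, 85], [18, 144, 175], [17, 149, 175], [17, 147, 175]]]
[[147 149 146 149 126 130 153 150 148 148 148]
 [150 150 149 156 136 143 156 163 150 150 151]
 [147 150 148 154 153 151 157 163 143 145 149]
 [148 148 149 147 154 154 159 170 145 149 146]
 [145 152 147 146 166 153 157 171 144 149 147]]
```

The nest checks out: 60 mm ridge at the nested height, centres agreeing within 1 mm. The knob mask is hue ≥ 20.

```bash
python3 - <<'E'
from h import *
c,im,H=load("w12")
m=((H[...,0]>=20)&(H[...,0]<35)&(H[...,2]>60)).astype(np.uint8);m=cv2.morphologyEx(m,cv2.MORPH_OPEN,np.ones((3,3),np.uint8))
x,y,_=rect("wrist",m,.013,(210,80,310,185),c)
plan(x/1000,y/1000,.004,1.565)
E
```

```text
wrist centre 395.8 322.6 long 27.6 short 26.2 yaw_long 1.096 px [243 109] [272 140]
cur yaw 1.573 turnz 0.008 | after turn, tool shift [ 5.61 -0.07 13.94] | now tool shift [ 5.620e+00 -1.000e-02  1.394e+01] tilt [-0.001 -0.001 -1.   ]
```

>>> send_rows --increments '[[5, [2.8, 0, 3], [0, 0, 0]], [4.6, [2.8, 0, 4], [0, 0, 0]], [4.6, [0, 0, 4], [0, 0, 0]], [4.6, [0, 0, 0], [0, 0, 0]], [4.6, [0, 0, 2.95], [0, 0, 0]]]' --force 20

```text
clock: 24.55
position: [0.3988, 0.3224, 0.0064]
ee_rot: [2.223, 2.219, 0.004]
force: [0.8, 1.5, -0.4]
width: 0.5
gripper_force: 0.0
```

>>> send_rows --increments '[[4.6, [0, 0, 0], [0, 0, 0]], [2, [0, 0, 0], [0, 0, 0]], [2, [0, 0, 0], [0, 0, 0]], [2, [0, 0, 0], [0, 0, 0]], [2, [0, 0, 0], [0, 0, 0]]]'

```text
clock: 25.05
position: [0.398, 0.3226, 0.0063]
ee_rot: [2.222, 2.22, 0.004]
force: [0.1, -1.2, 9.0]
width: 0.315
gripper_force: 20.0
```

>>> send_rows --increments '[[2, [0, 0, 0], [0, 0, 0]], [2, [0, 0, 0], [0, 0, 0]], [2, [0, 0, 0], [0, 0, 0]]]'

```text
clock: 25.35
position: [0.398, 0.3226, 0.0063]
ee_rot: [2.221, 2.22, 0.004]
force: [-0.3, -3.1, 9.6]
width: 0.321
gripper_force: 20.0
```

>>> send_rows --increments '[[2, [0, 0, -4], [0, 0, 0]], [2, [0, 0, -5], [0, 0, 0]], [2, [0, 0, -4], [0, 0, 0]], [2, [-4, 1.8, 0], [0, 0, 0]], [2, [-4, 1.8, 0], [0, 0, 0]]]'

```text
clock: 25.85
position: [0.4339, 0.243, 0.1372]
ee_rot: [2.217, 2.224, 0.007]
force: [1.6, -0.1, -0.4]
width: 0.317
gripper_force: 20.0
```

>>> send_rows --increments '[[2, [-4, 1.8, 0], [0, 0, 0]], [2, [-4, 1.8, 0], [0, 0, 0]], [2, [-4, 1.8, 0], [0, 0, 0]], [2, [-4, 1.8, 0], [0, 0, 0]], [2, [-4, 1.8, 0], [0, 0, 0]]]'

```text
clock: 26.35
position: [0.5235, 0.0405, 0.1358]
ee_rot: [2.221, 2.221, 0.002]
force: [1.2, 0.5, -0.8]
width: 0.317
gripper_force: 20.0
```

>>> send_rows --increments '[[2, [-4, 1.8, 0], [0, 0, 0]], [2, [-4, 1.8, 0], [0, 0, 0]], [2, [0, 0, 0], [0, 0, 0]], [2, [0, 0, 0], [0, 0, 0]]]'

```text
clock: 26.75
position: [0.559, -0.0388, 0.1352]
ee_rot: [2.224, 2.218, 0.001]
force: [-0.9, 1.3, 0.3]
width: 0.316
gripper_force: 20.0
```

```bash
python3 - <<'E'
from h import *
def disc(n,im,roi,c=None):
    H=hsv(im);x0,y0,x1,y1=roi
    m=((H[...,0]>10)&(H[...,0]<28)&(H[...,1]>140)).astype(np.uint8);k=np.zeros_like(m);k[y0:y1,x0:x1]=m[y0:y1,x0:x1]
    rect(n,k,.045,roi,c)
for n,roi in(("scene",(276,228,302,248)),("side",(198,159,222,173))):
    disc(n,cv2.imread(f"pics/{n}0.png")[...,::-1].copy(),roi)
s=arm.observe();print(s["width"]*92,s["gripper_force"])
c,im,H=look("w13");q=pix("wrist",[.615,-.165,.045],c)[0].astype(int);print(q);disc("wrist",im,(q[0]-50,q[1]-35,q[0]+50,q[1]+35),c)
plan(.615,-.165,.06,1.57)
E
```

```text
scene centre 616.4 -163.2 long 36.5 short 33.7 yaw_long -1.154 px [282 231] [296 243]
side centre 617.6 -166.4 long 38.8 short 36.9 yaw_long -1.234 px [203 162] [216 168]
29.030211651121068 20.000056182034314
[312 314]
wrist centre 615.4 -167.8 long 102.2 short 45.4 yaw_long -0.011 px [262 298] [361 335]
cur yaw 1.570 turnz 0.000 | after turn, tool shift [-12.77   5.65   7.52] | now tool shift [-12.78   5.64   7.51] tilt [ 0.001  0.    -1.   ]
```

>>> send_rows --increments '[[2, [-4.2, 1.93, 0], [0, 0, 0]], [2, [-4.2, 1.93, 0], [0, 0, 0]], [2, [-4.2, 1.93, 0], [0, 0, 0]], [2, [0, 0, 3], [0, 0, 0]], [2, [0, 0, 2], [0, 0, 0]]]'

```text
clock: 27.3
position: [0.6168, -0.1634, 0.0839]
ee_rot: [-2.222, -2.221, -0.001]
force: [-0.5, 0.2, -1.1]
width: 0.319
gripper_force: 20.0
```

>>> send_rows --increments '[[2, [0, 0, 0], [0, 0, 0]], [2, [0, 0, 0], [0, 0, 0]]]'

```text
clock: 27.5
position: [0.6169, -0.1618, 0.0853]
ee_rot: [-2.218, -2.224, -0.001]
force: [0.5, 0.5, -0.5]
width: 0.319
gripper_force: 20.0
```

```bash
python3 - <<'E'
from h import *
plan(.617,-.165,.052,1.57)
E
```

```text
cur yaw 1.573 turnz 0.003 | after turn, tool shift [-0.32  0.01  3.33] | now tool shift [-0.32  0.01  3.33] tilt [ 0.001 -0.    -1.   ]
```

>>> send_rows --increments '[[2, [-0.3, 0, 2], [0, 0, 0]], [2, [0, 0, 1.3], [0, 0, 0]], [2, [0, 0, 0], [0, 0, 0]], [2, [0, 0, 0], [0, 0, 0]], [2, [0, 0, 0], [0, 0, 0]]]'

```text
clock: 28.0
position: [0.6171, -0.1665, 0.0525]
ee_rot: [2.221, 2.221, 0.001]
force: [-0.8, -0.5, 0.4]
width: 0.319
gripper_force: 20.0
```

>>> send_rows --increments '[[5, [0, 0, 0], [0, 0, 0]], [5, [0, 0, 0], [0, 0, 0]], [5, [0, 0, 0], [0, 0, 0]], [5, [0, 0, 0], [0, 0, 0]], [5, [0, 0, -2], [0, 0, 0]]]'

```text
clock: 28.5
position: [0.6149, -0.1665, 0.0695]
ee_rot: [-2.219, -2.219, 0.004]
force: [0.6, 0.1, 0.8]
width: 0.545
gripper_force: 0.0
```

>>> send_rows --increments '[[5, [0, 0, -4], [0, 0, 0]], [5, [-4, 0, -4], [0, 0, 0]], [5, [-4, 0, -4], [0, 0, 0]], [5, [0, 0, 0], [0, 0, 0]], [5, [0, 0, 0], [0, 0, 0]]]'

```text
clock: 29.0
position: [0.6169, -0.2387, 0.1831]
ee_rot: [2.223, 2.217, 0.001]
force: [-0.4, 1.1, -1.3]
width: 0.541
gripper_force: 0.0
```

```bash
python3 - <<'E'
from h import *
c,im,H=look("w14");sc=arm.get_image("scene");sd=arm.get_image("side")
q=pix("wrist",[.617,-.165,.045],c)[0].astype(int);print(q)
f=lambda a,x0,y0,w,h,k:cv2.resize(a[max(y0,0):max(y0,0)+h,max(x0,0):max(x0,0)+w,::-1],(int(w*k),int(h*k)),interpolation=2)
A=f(im,q[0]-65,q[1]-80,130,150,2);B=f(sc,230,130,135,150,2);C=f(sd,120,140,135,150,2)
cv2.imwrite("pics/fin.png",np.hstack([A,B,C]))
E
```

```text
[255 103]
```

View pics/fin.png

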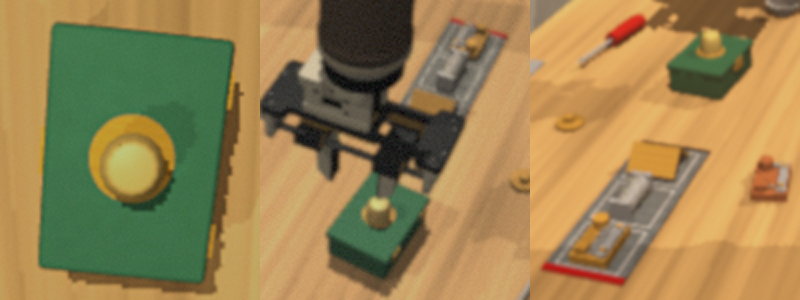

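The final views show the knob upright on the disc, within about 4 mm of the middle. Movement, cylinder and nested angles are in their squares, and copper is where it was.

```bash
python3 -c "
from cell import arm
print(arm.sign_off())"
```

```text
the job is handed in; nothing more can be done
None
```

The job is done and handed in at about 29 s: movement, cylinder and steel angle are in their squares, the brass angle is nested on the steel, the knob stands on the tin's disc, and the copper movement was never touched. The sign-off returned no verdict, so this rests on my last camera checks.

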